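Aim a key-rack strip under the spring punch and hold the striker drawn

TASK

Slide the wooden key-rack strip along the plywood, without lifting it, until its black dot sits under the fixed punch tip, and leave it there. Then take the black knob, pull the spring striker straight up until the lower edge of its red ring is level with the top of the sleeve, and finish while holding it drawn so that I can check the aim before the blow. Never let the striker snap back, and leave the bead bowl, the glass globe and the glue bottle where they stand.

Things in the scene. Friction and masses are not known exactly. Their poses are not given: they have to be found in the camera images.
- stand: bench punch stand, fixed: 300 x 430 x 12 mm plywood with a green foot (85 mm square), a steel column and an arm over the work. Origin on the table straight under the punch tip; x towards the column (away from the robot, turned by up to 0.3 rad), y left, z up. Plywood: x -130 to 170 mm, y -110 to 320 mm. Column: 25 mm thick (arm clamp 46 mm), at x 112 mm, 160 mm high
- punch_tip (a point): lower point of the fixed steel punch pin (8 mm thick, tapering to a point), 34 mm above the table, 6 mm above the strip's top. Axes as the stand. Over it are the 42 mm thick boss of the arm, 93 to 137 mm above the table, and the upright 28 mm guide sleeve, 82 to 170 mm above the table; the arm is 26 mm wide and runs back to the column
- sleeve_rim (a point): centre of the open top rim of the guide sleeve (28 mm thick steel tube), straight above the punch tip and 170 mm above the table; axes as the stand
- striker (a joint): how far the spring striker is drawn up out of the sleeve, in m: 0 at rest, 0.055 at its stop. A 10 mm steel rod that telescopes straight up; an inner spring pulls it down (with its weight 5.5 N at rest, 13.5 N at the mark) and it flies back if let go. The red ring on it, 5 mm tall, is hidden in the sleeve at rest; its lower edge is level with the sleeve's rim at 0.036
- striker_grip (a point): centre of the striker's black knob, on its axis, 202 mm above the table at rest, rising with the striker. Round, gripped from above in any direction: 23 mm thick waist from 18 mm below to 15 mm above this point, then a flange 32 mm wide, 6 mm thick. Its underside is 14 mm above the sleeve's rim at rest
- rack_dot (a point): centre of the black dot (10 mm across) on the top face of the loose wooden key-rack strip, 30 mm from its end. The strip is 200 x 44 x 16 mm, about 110 g, flat on the plywood (its top 28 mm above the table) to the left of the punch, dot end towards the punch. Axes: z up, x along the strip from the bare end to the dot end
- rack_grip (a point): point in the strip, half-way up (20 mm above the table), in the middle of its 44 mm width, near the bare end: 125 mm from the dot, 45 mm from that end. A good place to grip across the width, clear of the stand. Axes as the dot's. The middle of the strip carries small coloured mosaic tiles, 1 mm proud
- bead_bowl: blue ceramic bowl with beads, 96 mm wide, 36 mm tall, beside the plywood; leave it alone. Origin at the centre of its underside
- globe: round clear glass lamp globe with beads on it, 114 mm wide, 108 mm tall, beside the plywood; leave it alone. Origin at the centre of its underside
- glue: white glue bottle with a pointed nozzle, 38 mm wide, 125 mm tall, beside the plywood; leave it alone. Origin at the centre of its underside
There are look-alikes about, which are no part of the job. What is meant by the part that bears rack_dot is not blue or turquoise, and is the larger of those in its own colour.

How it is judged:
By the outcome, as a careful person would: the job done as asked, in the order asked, and still so for the second after the job is handed in, while the arm keeps its last pose, push and grip.
It also fails if it takes over 58 s, if anything falls off the work surface, if the arm or the gripper's body presses on something with over 40 N, if the wrist force passes 120 N, or if a joint passes its speed limit or range.

ROBOT

A 6-joint arm with a two-finger parallel gripper is mounted at the origin on the work surface. World frame = base frame: x ahead of the robot, y to its left, z up, the work surface at z = 0. Lengths are in m, angles in rad, forces in N, time in s.
With the tool pointing down it reaches from about 0.325 to 0.75 m from the base axis. Payload 7.6 kg.
Tool frame: the origin (TCP) lies at the very end of the fingers, on their centre line; the grasp point (between the pads) lies 19 mm behind it; z points along the fingers, y is the line along which they close (so a half turn about z gives the same grasp; the last joint's range is limited). The gripper opens to 85 mm and grips with 20 to 120 N. Pads are 22 mm wide; open, the fingers measure 114 mm over their backs; the gripper's body (76 mm by 85 mm) begins 54 mm behind the grasp point. The pads swing forward as they close: fully open they stand 13 mm farther back than shut.
Start: joints at [-1.374, 0.052, 1.401, -0, 1.689, -0.07], TCP at [0.138, -0.506, 0.198] pointing down, gripper open.
Joint ranges: [-2.9, 2.9], [-0.91, 2.17], [0.12, 2.37], [-1.06, 4.2], [0.26, 2.73], [-2.93, 2.93]. Speed limits (rad/s): [2.57, 2.57, 3.01, 3.14, 3.14, 3.14].

INTERFACE

Orientations are given as [roll, pitch, yaw] about the fixed x, y, z axes, in that order (R = Rz(yaw) Ry(pitch) Rx(roll)).
In Python, from station import observe, camera, camera_params, finish_job, recognise gives the robot as it stands.
- The arm moves only by the tool move_arm, never from a script. Its argument "targets" is one flat list of numbers, 5 for each row, row after row: the shift along the world's x, y, z in cm, then the turn about the world's z in degrees, then the finger opening in cm, from 0 to 8.54. A call has 1 to 10 rows; each row is the pose to reach, as a shift and turn from the pose commanded when the call began; what a row does not reach only later rows make up. A row lasts 1/8 s, in which the tool goes at most 62.5 mm and 10.7 degrees, less where a joint would pass 70% of its speed; a pose out of reach is approached as far as the arm can. A call with a gripper value outside its range is refused whole. The fingers move at their own pace and stop on an object; the grip force is fixed at half the most. Time passes only in rows, so rows that repeat a pose let the fingers close. It gives the time, the measured TCP pose, the force, the opening and the grip force at its end, in the units of the state.
- observe(): the state, without advancing time (a new reading comes with each control period).
- camera(name): name is "side" or "top" or "wrist"; returns the picture (420x560x3 uint8, red, green, blue); there is no depth.
- camera_params(name): a dict with "fov_y" (degrees; the focal length in pixels is half the picture's height over the tangent of half this angle, whatever the lens; pixels are square), "cx", "cy" (the principal point, pixels), "world_to_cam" (4x4, takes a point from world to camera coordinates); the wrist camera has in their place "mount" (4x4, takes a point from camera to tool coordinates, whose origin is the TCP and whose axes are the flange's). Camera axes: x right, y down, z forward; pixel columns grow to the right and rows downward; lengths in m; the calibration is good to about 2 mm. The wrist camera is an equidistant fisheye: a pixel r from the principal point sees the ray r / f radians off the axis. A picture is of the moment at which its call begins: read the wrist's pose just before it. camera_params takes no time and is no camera call.
- finish_job(): hands the job in; it is judged then, once.
Trained networks look in the newest picture that a camera, given by its name, has taken for a name from the list of things; names that differ only in an ending like _2 or _b are one class to them, and where a whole thing is asked for, a point or a joint stands for the part that bears it (a point fixed in the world has none). Each returns a list of dicts, best first, with "conf" (0 to 1); they miss things now and then, are a little off and sometimes report something else, mostly with a low value. They report only what shows in the picture. A call takes as long as a camera call. They do not tell look-alikes from the thing itself.
- recognise(camera, thing): "at" ([x, y, z] in m, in the coordinates of the camera as it stood for that picture, good to about 4 mm: the middle of the surface that is visible of it).
The state is a dict: "clock": time; "joint_pos": joint angles; "dq": joint speeds; "joint_efforts": joint torques, N m; "ee_pos": TCP position; "tcp_rot": TCP orientation; "force": force on the tool from outside, world axes, zero at the start; "ft_torque": the same for the moment, N m; "width": opening from 0.0 (shut) to 1.0 (fully open); "gripper_force": force on a finger pad.
Only numpy, scipy, OpenCV 4.12 (cv2) and the standard library are available. Lean on these libraries where they do the work, as an engineer would, in place of code of your own. Each camera call takes 0.05 s, during which the arm holds its last target. There are 200 camera calls.

## Working session

There is one attempt and no reset: what is moved stays moved. The work goes in short steps, Python scripts to look and compute and a tool call to move; the robot and the scene stay as the last step left them, time stands still between calls to the robot, and variables do not carry over. Pictures are saved under pics/ and viewed, at most 10 in all, crops included, and the job is handed in when it is done.

Besides the shell and the picture viewer there is one more tool, called after ">>>" by a JSON object that holds its "fn" and its "kwargs". move_arm: Moves the arm, as the interface text tells. Its arguments: {"type":"object","properties":{"targets":{"type":"array"}},"required":["targets"]}

```bash
mkdir -p pics
cat > h.py <<'E'
import numpy as np, cv2
from station import observe, camera, camera_params, finish_job, recognise
def rot(r):
    return cv2.Rodrigues(np.array([0,0,r[2]],float))[0]@cv2.Rodrigues(np.array([0,r[1],0],float))[0]@cv2.Rodrigues(np.array([r[0],0,0],float))[0]
def snap(n,f=None):
    s=observe(); im=camera(n)
    if f: cv2.imwrite('pics/'+f,im[:,:,::-1])
    p=camera_params(n)
    if n=='wrist':
        T=np.eye(4);T[:3,:3]=rot(s['tcp_rot']);T[:3,3]=s['ee_pos'];c2w=T@np.array(p['mount'])
    else: c2w=np.linalg.inv(np.array(p['world_to_cam']))
    f_=210/np.tan(np.radians(p['fov_y']/2))
    return im,c2w,f_,p['cx'],p['cy'],n
def ray(S,u,v):
    im,M,f,cx,cy,n=S;d=np.array([u-cx,v-cy],float)
    if n=='wrist':
        r=np.hypot(*d);t=r/f;c=np.array([*(d/max(r,1e-9)*np.sin(t)),np.cos(t)])
    else: c=np.array([*(d/f),1])
    return M[:3,3],M[:3,:3]@c
def onz(S,u,v,z):
    o,d=ray(S,u,v);return o+d*(z-o[2])/d[2]
def proj(S,p):
    im,M,f,cx,cy,n=S;c=np.linalg.inv(M)@np.array([*p,1]);c=c[:3]
    if n=='wrist':
        r=np.hypot(c[0],c[1]);t=np.arctan2(r,c[2]);return np.array([cx,cy])+f*t*c[:2]/r
    return np.array([cx,cy])+f*c[:2]/c[2]
def rec(S,t):
    out=[]
    for d in recognise(S[5],t):
        p=(S[1]@np.array([*d['at'],1]))[:3];out.append((t,round(d['conf'],2),p.round(3).tolist(),proj(S,p).round().tolist()))
    return out
E
python3 - <<'E'
from h import *
print(observe())
for n in ['top','side']:
    S=snap(n,n+'0.png');print(n,S[1].round(3).tolist(),S[2:5])
    for t in ['stand','striker','striker_grip','rack_dot','rack_grip','bead_bowl','globe','glue']:
        for r in rec(S,t):print(r)
E
```

```text
{'clock': 0.0, 'joint_pos': array([-1.37429623e+00,  5.28356323e-02,  1.40176720e+00,  2.84463574e-05,
        1.68863268e+00, -7.03405289e-02]), 'dq': array([-0.00119803,  0.0011    , -0.00140165,  0.00057027,  0.00024311,
       -0.00015152]), 'joint_efforts': array([-1.23920436e-03, -3.81658494e+01, -3.60192311e+01, -1.46868488e-04,
        6.06894013e-03, -1.41746423e-06]), 'ee_pos': array([ 0.13837095, -0.50604525,  0.19675164]), 'tcp_rot': array([-3.13995584e+00, -1.43648915e-04,  2.66843828e-01]), 'force': array([ 0.23845914, -1.49361024, -0.36286175]), 'ft_torque': array([ 0.00682227, -0.00738188,  0.01269239]), 'gripper_force': 0.0, 'width': 1.000616328213913}
top [[0.019, -0.99, 0.141, 0.352], [-1.0, -0.016, 0.024, 0.005], [-0.021, -0.141, -0.99, 1.327], [0.0, 0.0, 0.0, 1.0]] (np.float64(379.80646559645743), 276.5613790165881, 214.27903335183854)
('stand', 0.77, [0.541, 0.042, 0.013], [275.0, 214.0])
('striker', 0.42, [0.529, -0.06, 0.223], [308.0, 208.0])
('striker_grip', 0.61, [0.524, -0.061, 0.228], [308.0, 209.0])
('rack_dot', 0.97, [0.477, 0.083, 0.027], [263.0, 231.0]
[... 774 characters left out ...]
57486990024455), 274.8887357404776, 208.74255867683732)
('stand', 0.75, [0.597, -0.067, 0.014], [301.0, 248.0])
('striker', 0.5, [0.525, -0.063, 0.209], [284.0, 205.0])
('striker_grip', 0.54, [0.529, -0.066, 0.211], [286.0, 205.0])
('striker_grip', 0.49, [0.599, -0.068, 0.013], [302.0, 248.0])
('rack_dot', 0.65, [0.795, -0.284, 0.01], [392.0, 266.0])
('rack_dot', 0.58, [0.254, -0.443, 0.016], [275.0, 382.0])
('rack_grip', 0.92, [0.803, -0.288, 0.012], [395.0, 266.0])
('rack_grip', 0.64, [0.259, -0.449, 0.018], [278.0, 382.0])
('bead_bowl', 0.61, [0.557, 0.353, 0.029], [229.0, 187.0])
('globe', 0.73, [0.48, -0.289, 0.072], [314.0, 291.0])
('glue', 0.68, [0.646, -0.255, 0.058], [351.0, 266.0])
```

View pics/top0.png

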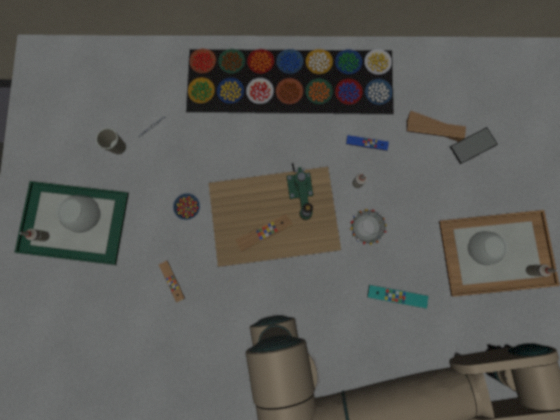

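View pics/side0.png

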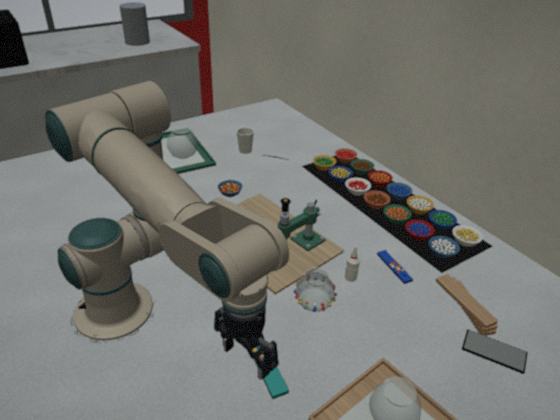

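Overview: the wooden strip with tiles lies on the plywood at about (263,231) in the top view. The smaller wooden strip at (172,280) is off the board and is the decoy. The punch/knob is at (307,210), the globe at (368,226), the glue at (359,181) and the bowl at (186,206). Next I'll go above the strip and look with the wrist camera.

>>> {"fn": "move_arm", "kwargs": {"targets": [3,4,4,10,8.5,6,9,8,20,8.5,9,14,12,30,8.5,12,19,12,40,8.5,14,25,12,50,8.5,16,31,12,60,8.5,18,37,12,70,8.5,20,43,12,80,8.5,21,48,12,90,8.5,23,53,12,100,8.5]}}

```text
clock: 2.15
ee_pos: [0.3684, 0.0258, 0.3182]
tcp_rot: [3.14, 0.001, 2.019]
force: [1.3, -1.1, -0.0]
width: 0.995
gripper_force: 0.0
```

>>> {"fn": "move_arm", "kwargs": {"targets": [2,4,0,5,8.5,4,7,0,5,8.5,4,7,0,5,8.5,4,7,0,5,8.5]}}

```text
clock: 2.65
ee_pos: [0.4082, 0.0932, 0.3177]
tcp_rot: [-3.141, 0.0, 2.099]
force: [0.1, -0.3, 0.4]
width: 0.995
gripper_force: 0.0
```

Run:
```python
from h import *
s=observe();print(s['clock'],s['ee_pos'],s['tcp_rot'],s['joint_pos'],s['force'])
S=snap('wrist','w1.png')
for t in ['striker_grip','rack_dot','rack_grip','stand','bead_bowl','globe','glue']:
    for r in rec(S,t):print(r)
```

```text
2.65 [0.40823584 0.09318356 0.31770099] [-3.14148101e+00  1.67398315e-04  2.09932929e+00] [ 1.36326080e-01 -2.39356018e-01  1.43591820e+00 -2.12039923e-04
  1.94506965e+00 -3.92284393e-01] [ 0.08103543 -0.27998098  0.4368931 ]
('striker_grip', 0.55, [0.529, -0.045, 0.195], [310.0, 340.0])
('rack_dot', 0.68, [0.476, 0.088, 0.028], [319.0, 187.0])
('rack_dot', 0.58, [0.266, -0.292, 0.015], [116.0, 300.0])
('rack_grip', 0.67, [0.471, 0.085, 0.022], [315.0, 186.0])
('rack_grip', 0.63, [0.268, -0.29, 0.014], [118.0, 300.0])
('stand', 0.82, [0.524, 0.076, 0.009], [339.0, 206.0])
('stand', 0.34, [0.528, -0.052, 0.196], [307.0, 343.0])
('bead_bowl', 0.91, [0.566, 0.351, 0.03], [454.0, 75.0])
('globe', 0.86, [0.473, -0.228, 0.057], [220.0, 344.0])
```

View pics/w1.png

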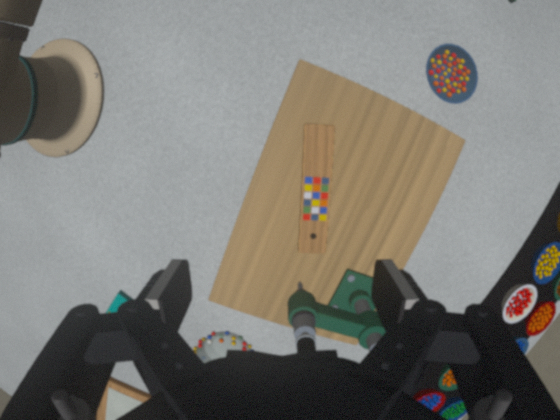

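The strip runs vertically in the wrist view. Its dot is at (313,236), its corners at (306,124), (335,124), (321,253) and (299,252), and the punch tip at about (300,287). Plywood corners are at (300,59), (464,140) and (209,299).

```bash
cat >> h.py <<'E'
def stand(S,px,obj):
    W=np.array([onz(S,*p,.012)[:2] for p in px]);O=np.array(obj)
    a=W-W.mean(0);b=O-O.mean(0)
    th=np.arctan2((b[:,0]*a[:,1]-b[:,1]*a[:,0]).sum(),(a*b).sum())
    R=np.array([[np.cos(th),-np.sin(th)],[np.sin(th),np.cos(th)]])
    t=W.mean(0)-R@O.mean(0);return th,t,W-(O@R.T+t)
E
python3 - <<'E'
from h import *
S=snap('wrist')
th,t,e=stand(S,[(300,59),(464,140),(209,299)],[(-.13,.32),(.17,.32),(-.13,-.11)])
print('stand',th,t,e.round(4).tolist())
dot=onz(S,313,236,.028)
c=[onz(S,*p,.028)[:2] for p in [(306,124),(335,124),(321,253),(299,252)]]
print('dot',dot,'corners',np.round(c,4).tolist())
d=(c[2]+c[3]-c[0]-c[1])/2;L=np.linalg.norm(d);u=d/L
print('yaw',np.degrees(np.arctan2(u[1],u[0])),L,'grip',dot[:2]-.125*u)
print('tip px ray', onz(S,300,287,.034), 'pred tip px',proj(S,[*t,.034]),'rim px',proj(S,[*t,.17]),'knob',proj(S,[*t,.22]))
I=cv2.resize(S[0][90:370,220:420],None,fx=2.1,fy=2.1,interpolation=3);cv2.imwrite('pics/w1c.png',I[:,:,::-1])
E
```

```text
stand 0.15219807848909556 [ 0.53194612 -0.05855703] [[0.002, -0.0013], [-0.0033, -0.0034], [0.0013, 0.0047]]
dot [0.50972668 0.01800826 0.028     ] corners [[0.4122, 0.1577], [0.4478, 0.1794], [0.5363, -0.0003], [0.5051, -0.016]]
yaw -62.820835006904325 0.1986177804655782 grip [0.45262987 0.12920608]
tip px ray [ 0.53795217 -0.06712243  0.034     ] pred tip px [299.61962954 281.52995475] rim px [305.08940948 334.66643524] knob [307.80219224 361.74222268]
```

View pics/w1c.png

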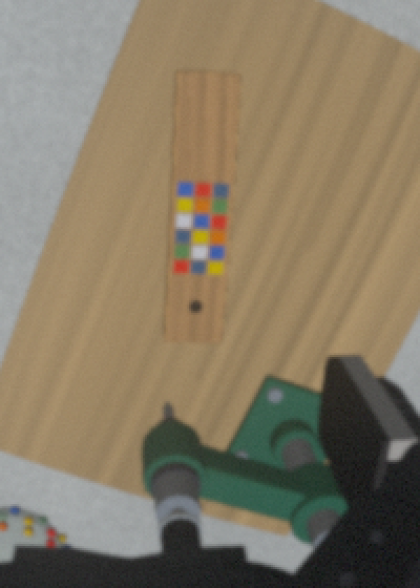

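The punch tip in the crop falls within a pixel of the stand-fit prediction. I'll go down over the strip's grip point.

>>> {"fn": "move_arm", "kwargs": {"targets": [1.5,1.2,-5,-1,6.4,3,2.4,-10,-2,6.4,4.4,3.6,-15,-3,6.4,4.4,3.6,-20,-3,6.4,4.4,3.6,-24,-3,6.4,4.4,3.6,-26,-3,6.4,4.4,3.6,-26,-3,6.4]}}

```text
clock: 3.98
ee_pos: [0.4513, 0.1292, 0.0561]
tcp_rot: [-3.138, -0.001, 2.047]
force: [-1.1, 0.1, 0.3]
width: 0.75
gripper_force: 0.0
```

Run:
```python
from h import *
s=observe();print(s['clock'],s['ee_pos'],s['tcp_rot'],s['force'],s['width'])
S=snap('wrist','w2.png')
u=np.array([np.cos(np.radians(-62.8)),np.sin(np.radians(-62.8))])
print('pred tip',proj(S,[.5325,-.0595,.034]),'dot',proj(S,[.5097,.018,.028]),'grip',proj(S,[.4527,.1292,.028]))
```

```text
3.975 [0.45128518 0.12923222 0.05612047] [-3.13818024e+00 -9.51358836e-04  2.04689295e+00] [-1.05721882  0.07858815  0.31133937] 0.7496017523531032
pred tip [266.3270441  420.92324372] dot [282.12683774 362.41929269] grip [282.74027837 223.25795138]
```

View pics/w2.png

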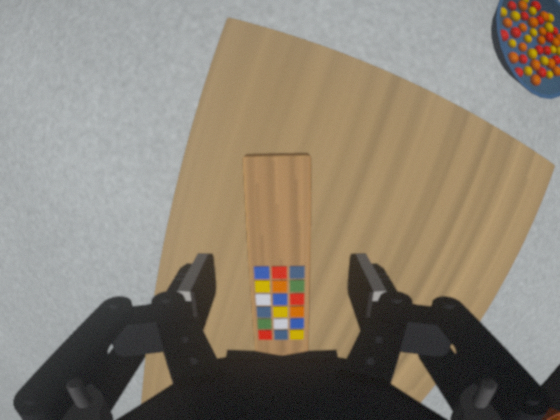

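Strip far-end corners are at (245,154) and (311,154), so the strip sits about 4 px left of the prediction. I'll compute the small correction.

Run:
```python
from h import *
S=snap('wrist')
a,b=[onz(S,*p,.028)[:2] for p in [(245,155),(311,155)]]
m1=(a+b)/2; c=(onz(S,258,340,.029)+onz(S,304,340,.029))[:2]/2; g=(onz(S,254.5,267,.029)+onz(S,304.5,266,.029))[:2]/2
u=(g-m1);print(np.linalg.norm(a-b),m1,g,c,np.degrees(np.arctan2(*u[::-1])),np.degrees(np.arctan2(*(c-m1)[::-1])))
u=(c-m1)/np.linalg.norm(c-m1);print('grip',m1+.045*u,'dot',m1+.17*u)
```

```text
0.041865760637404534 [0.4303753  0.16830687] [0.46677308 0.09948113] [0.49863999 0.03991609] -62.12833871216106 -62.00066194406039
grip [0.45150106 0.12857398] dot [0.51018373 0.01820486]
```

>>> {"fn": "move_arm", "kwargs": {"targets": [0,0,-2,0.7,6.4,0,0,-3.5,0.7,6.4,0,0,-4.1,0.7,6.4,0,0,-4.1,0.7,6.4,0,0,-4.1,0.7,4.9,0,0,-4.1,0.7,4.6]}}

```text
clock: 4.82
ee_pos: [0.4528, 0.1297, 0.0172]
tcp_rot: [3.14, 0.0, 2.059]
force: [-0.4, 0.1, -0.0]
width: 0.543
gripper_force: 0.0
```

>>> {"fn": "move_arm", "kwargs": {"targets": [0,0,0,0,4.2,0,0,0,0,3.8,0,0,0,0,3.5,0,0,0,0,3.5]}}

```text
clock: 5.32
ee_pos: [0.4524, 0.1295, 0.0166]
tcp_rot: [3.142, 0.0, 2.059]
force: [0.2, -0.4, -0.6]
width: 0.41
gripper_force: 0.0
```

Run:
```python
from h import *
s=observe();print(s['clock'],s['ee_pos'],s['tcp_rot'],s['force'],s['width'],s['gripper_force'])
S=snap('wrist','w3.png')
print('pred tip',proj(S,[.5325,-.0595,.034]),'dot',proj(S,[.5102,.0182,.028]))
I=cv2.resize(S[0][120:420,130:430],None,fx=1.9,fy=1.9,interpolation=3);cv2.imwrite('pics/w3.png',I[:,:,::-1])
```

```text
5.325 [0.45241748 0.12953786 0.01660942] [3.14156802e+00 2.16688486e-05 2.05925166e+00] [ 0.18273576 -0.35111523 -0.64013431] 0.41018632981951975 0.0
pred tip [260.76487745 453.32135552] dot [279.27409889 397.14746225]
```

View pics/w3.png

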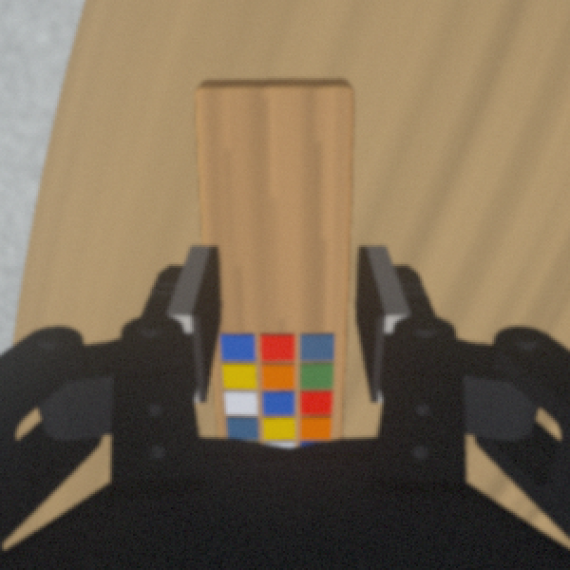

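The pads are shut to 35 mm but still above the strip, with nothing gripped. I'll open, shift 2.5 mm left in the image and descend lower, watching the force.

>>> {"fn": "move_arm", "kwargs": {"targets": [0,0,0,0,6.4,-0.2,-0.1,0,0,6.4,-0.2,-0.1,0,0,6.4,-0.2,-0.1,-0.5,0,6.4,-0.2,-0.1,-0.9,0,6.4,-0.2,-0.1,-0.9,0,6.4]}}

```text
clock: 6.12
ee_pos: [0.45, 0.1285, 0.007]
tcp_rot: [-3.141, -0.0, 2.059]
force: [0.3, 0.6, -0.5]
width: 0.749
gripper_force: 0.0
```

>>> {"fn": "move_arm", "kwargs": {"targets": [0,0,0,0,5.5,0,0,0,0,4.9,0,0,0,0,4.5,0,0,0,0,4.2,0,0,0,0,4,0,0,0,0,4]}}

```text
clock: 6.88
ee_pos: [0.4504, 0.1285, 0.0076]
tcp_rot: [3.142, 0.0, 2.059]
force: [-0.4, 0.1, -0.8]
width: 0.474
gripper_force: 0.0
```

Run:
```python
from h import *
s=observe();print(s['clock'],s['ee_pos'],s['width'],s['gripper_force'])
S=snap('wrist')
I=cv2.resize(S[0][150:350,150:410],None,fx=3,fy=3,interpolation=3)
cv2.imwrite('pics/w4.png',I[:,:,::-1])
R=rot(s['tcp_rot']);print('R',R.round(3).tolist())
for h in [.012,.02,.028,.035]:
  for y in (-.02,.02):
    p=np.array(s['ee_pos'])+R@[0,y,0];p[2]=h
    for x in (-.011,.011):
      q=p+R@[x,0,0];print(h,y,x,((proj(S,q)-[150,150])*3).round())
```

```text
6.875 [0.45043577 0.12854774 0.00762772] 0.47367730438902084 0.0
R [[-0.469, 0.883, 0.0], [0.883, 0.469, -0.0], [-0.0, 0.0, -1.0]]
0.012 -0.02 -0.011 [289. 326.]
0.012 -0.02 0.011 [285. 220.]
0.012 0.02 -0.011 [495. 326.]
0.012 0.02 0.011 [499. 219.]
0.02 -0.02 -0.011 [285. 344.]
0.02 -0.02 0.011 [280. 235.]
0.02 0.02 -0.011 [499. 344.]
0.02 0.02 0.011 [504. 235.]
0.028 -0.02 -0.011 [281. 365.]
0.028 -0.02 0.011 [275. 251.]
0.028 0.02 -0.011 [504. 365.]
0.028 0.02 0.011 [509. 251.]
0.035 -0.02 -0.011 [276. 384.]
0.035 -0.02 0.011 [270. 267.]
0.035 0.02 -0.011 [508. 384.]
0.035 0.02 0.011 [514. 267.]
```

View pics/w4.png

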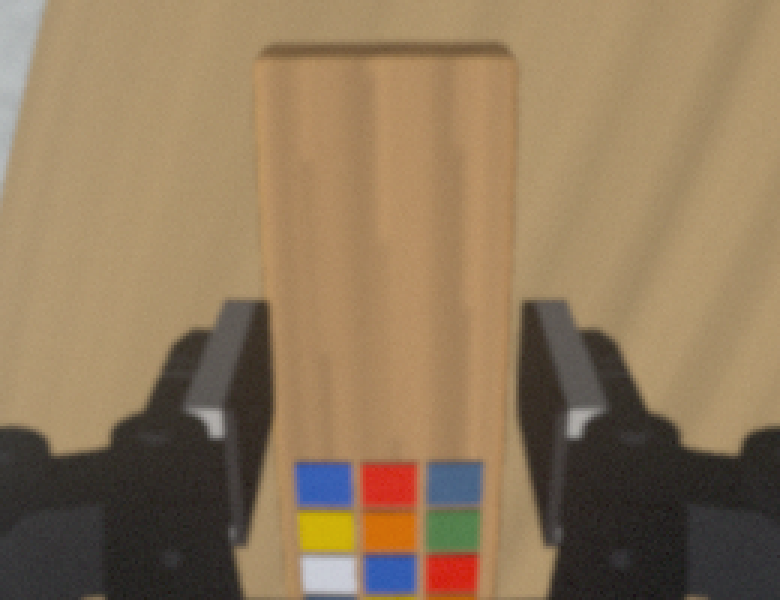

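The picture leaves it unclear whether the pads stand beside the strip or over it. Closing further will settle that harmlessly.

>>> {"fn": "move_arm", "kwargs": {"targets": [0,0,0,0,3.8,0,0,0,0,3.6,0,0,0,0,3.4,0,0,0,0,3.4]}}

```text
clock: 7.42
ee_pos: [0.4504, 0.1285, 0.0076]
tcp_rot: [3.142, 0.0, 2.059]
force: [-0.1, -0.1, -0.4]
width: 0.396
gripper_force: 0.0
```

Still free at 34 mm, so the tips are above the strip. I'll open and go lower in small steps.

>>> {"fn": "move_arm", "kwargs": {"targets": [0,0,0,0,5.6,0,0,0,0,5.6,0,0,0,0,5.6,0,0,-0.3,0,5.6,0,0,-0.6,0,5.6,0,0,-0.6,0,5.6]}}

```text
clock: 8.18
ee_pos: [0.4501, 0.1285, 0.0012]
tcp_rot: [-3.141, -0.0, 2.059]
force: [-0.2, -0.2, -0.2]
width: 0.659
gripper_force: 0.0
```

Run:
```python
from h import *
s=observe();print(s['clock'],s['ee_pos'],s['width'],s['force'],s['joint_pos'])
S=snap('wrist')
I=cv2.resize(S[0][150:350,150:410],None,fx=3,fy=3,interpolation=3)
J=cv2.resize(snap('side')[0][150:260,180:340],None,fx=3.5,fy=3.5,interpolation=3)
I=cv2.resize(I,(390,300));J=cv2.resize(J,(436,300));cv2.imwrite('pics/w5.png',np.hstack([I,J])[:,:800,::-1])
```

```text
8.175 [0.45012949 0.12849675 0.00119049] 0.6587062825652533 [-0.23884626 -0.23602771 -0.2090153 ] [ 1.99155316e-01  6.15284886e-02  1.79859237e+00  8.75982112e-06
  1.28222610e+00 -2.89273886e-01]
```

View pics/w5.png

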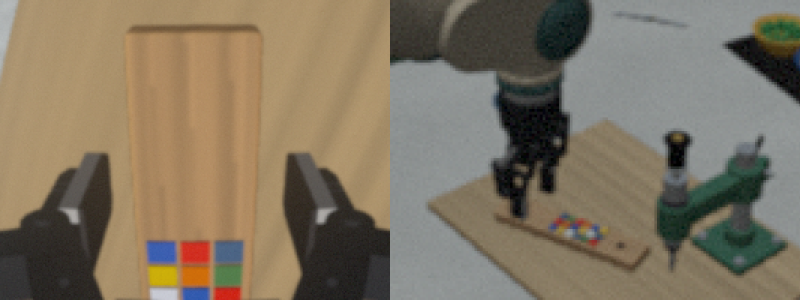

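In the side crop the fingertips stand at about the strip's top level. By scale they are roughly 10 mm above it, so I'll go down further, watching the force.

>>> {"fn": "move_arm", "kwargs": {"targets": [0,0,-0.3,0,5.6,0,0,-0.6,0,5.6,0,0,-0.9,0,5.6,0,0,-0.9,0,5.6]}}

```text
clock: 8.78
ee_pos: [0.4502, 0.1285, -0.0077]
tcp_rot: [-3.141, -0.0, 2.059]
force: [-0.0, 0.1, -0.8]
width: 0.659
gripper_force: 0.0
```

>>> {"fn": "move_arm", "kwargs": {"targets": [0,0,-0.2,0,5.6,0,0,-0.4,0,5.6,0,0,-0.6,0,5.6,0,0,-0.6,0,5.6]}}

```text
clock: 9.28
ee_pos: [0.4503, 0.1285, -0.0136]
tcp_rot: [-3.141, -0.0, 2.059]
force: [0.3, -0.1, -0.7]
width: 0.656
gripper_force: 0.0
```

>>> {"fn": "move_arm", "kwargs": {"targets": [0,0,0,0,4.9,0,0,0,0,4.6,0,0,0,0,4.3,0,0,0,0,4.1,0,0,0,0,4.1]}}

```text
clock: 9.9
ee_pos: [0.4507, 0.1286, -0.0129]
tcp_rot: [3.141, 0.0, 2.059]
force: [-1.9, -0.3, 5.1]
width: 0.492
gripper_force: 52.8
```

Gripped: 53 N at about 42 mm, and pressing down only lightly. I'll measure the dot in the side and top pictures before sliding.

```bash
cat >> h.py <<'E'
def dot(S,p,w=9):
    u,v=proj(S,p).round().astype(int);g=cv2.cvtColor(S[0],cv2.COLOR_RGB2GRAY).astype(float)[v-w:v+w+1,u-w:u+w+1]
    b=np.median(g);m=np.clip(b*.8-g,0,None)
    lab=cv2.connectedComponentsWithStats((m>0).astype(np.uint8));out=[]
    for i in range(1,lab[0]):
        k=(lab[1]==i)*m;yy,xx=np.mgrid[:2*w+1,:2*w+1]
        c=((k*xx).sum()/k.sum()+u-w,(k*yy).sum()/k.sum()+v-w);out.append((lab[2][i,4],round(k.sum()),np.round(c,1).tolist(),onz(S,*c,.028).round(4).tolist()))
    return proj(S,p).round(1),sorted(out,key=lambda t:-t[1])[:3]
E
python3 - <<'E'
from h import *
s=observe();print(s['ee_pos'],s['force'],s['gripper_force'])
for n in ['side','top']:
    S=snap(n);print(n,*dot(S,[.5102,.0182,.028]))
    tp=proj(S,[.5325,-.0595,.034]);print('tip pred',tp)
    if n=='side':
        g=cv2.cvtColor(S[0],cv2.COLOR_RGB2GRAY);u,v=tp.round().astype(int);print(u,v);print(g[v-8:v+8,u-8:u+9])
E
```

```text
[ 0.45069055  0.1286027  -0.01289863] [-1.87503223 -0.2855546   5.07178898] 52.781261801719666
side [264.6 239.1] [(np.int32(50), 705, [265.6, 245.2], [0.4969, -0.0099, 0.028]), (np.int32(6), 95, [264.3, 239.6], [0.5082, 0.0168, 0.028]), (np.int32(8), 80, [256.2, 236.1], [0.4951, 0.046, 0.028])]
tip pred [283.35446259 248.64408522]
283 249
[[ 97 117 128 122 122 116  92  57  33  26  65  98 115 128 127 121 121]
 [ 96 118 122 125 124 122 110  85  41  57  91 109 116 119 119 121 123]
 [101 115 119 122 131 125 122  98  63  78  99 118 115 117 116 121 121]
 [117 118 121 119 121 129 124 101  69  82 108 119 115 115 112 118 119]
 [123 122 118 118 118 121 123 101  70  86 105 117 118 119 115 117 115]
 [128 124 123 117 114 118 115  95  70  87 109 123 120 117 116 117 117]
 [126 122 122 122 122 120 117  95  67  98 120 124 120 122 120 117 116]
 [125 124 127 125 125 120 115  98  82 105 121 126 127 125 120 121 122]
 [122 124 124 123 123 127 119 111  96 112 122 126 124 127 127 120 115]
 [118 120 121 124 123 123 122 121 116 119 117 120 124 124 125 125 120]
 [122 119 123 121 125 124 127 122 118 123 123 120 124 123 127 123 127]
 [121 121 119 117 119 122 121 127 125 121 123 120 121 122 116 122 122]
 [126 126 118 122 120 116 121 124 121 123 124 126 122 121 122 124 126]
 [120 126 123 120 122 116 120 121 122 126 123 122 119 123 120 118 119]
 [122 122 125 124 117 123 120 117 119 118 123 121 125 125 122 121 122]
 [116 119 121 126 124 126 123 120 119 121 121 120 119 123 124 120 119]]
top [281.6 222. ] [(np.int32(6), 41, [281.7, 222.4], [0.5089, 0.018, 0.028]), (np.int32(2), 11, [274.0, 226.5], [0.494, 0.0441, 0.028])]
tip pred [304.3250906  215.71490348]
```

Side and top agree with the wrist: dot about (0.509, 0.0175). The tip in the side picture is at (283,249), as predicted. Now the slide.

>>> {"fn": "move_arm", "kwargs": {"targets": [0.2,-0.7,0,0,3.9,0.5,-1.6,0,0,3.9,0.8,-2.6,0,0,3.9,1.1,-3.6,0,0,3.9,1.4,-4.6,0,0,3.9,1.7,-5.6,0,0,3.9,2.0,-6.6,0,0,3.9,2.2,-7.3,0,0,3.9,2.35,-7.7,0,0,3.9,2.35,-7.7,0,0,3.9]}}

```text
clock: 11.25
ee_pos: [0.4746, 0.051, -0.0128]
tcp_rot: [3.14, 0.001, 2.059]
force: [-0.2, 0.1, 4.5]
width: 0.487
gripper_force: 60.2
```

Run:
```python
from h import *
s=observe();print(s['clock'],s['ee_pos'],s['tcp_rot'],s['force'],s['gripper_force'],s['width'])
S=snap('side');t=proj(S,[.5325,-.0595,.028]);print('target dot px',t,proj(S,[.5325,-.0595,.034]))
print(*dot(S,[.5325,-.0595,.028],7))
g=cv2.cvtColor(S[0],cv2.COLOR_RGB2GRAY);u,v=t.round().astype(int);print(u,v);print(g[v-12:v+8,u-9:u+10])
```

```text
11.25 [ 0.47464491  0.05104727 -0.01281056] [3.14028656e+00 7.93805208e-04 2.05882804e+00] [-0.21585038  0.14123415  4.54140917] 60.159173011779785 0.48739898300377227
target dot px [283.28801825 250.0836382 ] [283.35446259 248.64408522]
[283.3 250.1] [(np.int32(18), 297, [283.3, 247.4], [0.5399, -0.0483, 0.028]), (np.int32(21), 250, [279.6, 255.8], [0.5075, -0.0765, 0.028]), (np.int32(3), 30, [290.0, 256.6], [0.5331, -0.0965, 0.028])]
283 250
[[126 120 119 119 121 106  79  55  53  52  54  44  56  75 105 114  89  61
   60]
 [125 123 122 120 120 117  87  68  61  60  60  54  71 108 119 122 104  71
   58]
 [124 127 126 124 118 117  96  65  45  48  39  55  81 114 124 123 120 104
   83]
 [114 127 123 125 126 121 109  92  61  32  29  64  93 116 126 127 124 120
  112]
 [105 115 121 129 126 125 120 112  79  52  56  94 112 118 118 122 128 125
  126]
 [ 81  95 121 128 123 122 131 126  98  68  76 106 120 114 113 115 121 123
  124]
 [ 80  93 120 131 127 127 128 123 103  71  80 109 124 120 117 119 116 120
  120]
 [110  98 113 132 125 117 119 122  98  72  84 107 120 120 119 118 115 118
  119]
 [10
[... 268 characters left out ...]
 113  88  65  81 104 117 118 116 116 118 115
  117]
 [106 110 115 117 119 116 119 112  88  48  59  94 112 115 112 114 111 117
  112]
 [119 115 116 118 119 114 118 113  99  77  78  97 112 114 115 112 113 118
  114]
 [100 111 115 118 120 114 117 117 108 108 108 116 111 112 112 116 112 115
  108]
 [ 75  85  94 104 115 120 118 121 118 116 115 118 115 120 113 110 112 108
   92]
 [ 74  72  73  82  87  99 111 119 119 119 116 116 114 117 115 116 108  92
   72]
 [ 95  83  80  72  72  77  85  98 108 116 117 120 120 119 116 115 103  77
   76]
 [114 105  93  87  82  71  77  77  83  87  96 112 116 119 117 107  79  68
   89]
 [121 116 114 108 108  96  81  81  76  71  76  88  98 103 103  90  75  85
  106]]
```

The dot's dark blob is at (283.3, 250) in the side picture, exactly at the target pixel. I'll release, lift straight up and check from the w1 viewpoint.

>>> {"fn": "move_arm", "kwargs": {"targets": [0,0,0,0,4.6,0,0,0,0,5.6,0,0,0,0,5.8,0,0,0,0,5.8,0,0,2,0,5.8,0,0,6,0,5.8,0,0,12,0,5.8,-2,1,18,0,5.8,-4,3,24,0,5.8]}}

```text
clock: 12.42
ee_pos: [0.4348, 0.0799, 0.2238]
tcp_rot: [3.141, 0.0, 2.058]
force: [0.8, 0.4, 1.0]
width: 0.679
gripper_force: 0.0
```

>>> {"fn": "move_arm", "kwargs": {"targets": [-2.5,1,6,0,5.8,-2.5,1,9,0,5.8,-2.5,1,9,0,5.8,-2.5,1,9,0,5.8]}}

```text
clock: 12.92
ee_pos: [0.4104, 0.0899, 0.3105]
tcp_rot: [-3.14, -0.001, 2.059]
force: [0.3, 1.1, -0.3]
width: 0.681
gripper_force: 0.0
```

Run:
```python
from h import *
s=observe();print(s['clock'],s['ee_pos'],s['tcp_rot'],s['force'])
S=snap('wrist');t=proj(S,[.5325,-.0595,.034]);print('tip',t,'dot',proj(S,[.5325,-.0595,.028]),'knob',proj(S,[.5325,-.0595,.22]))
u,v=t.round().astype(int);u0,v0=u-60,v-75
I=cv2.resize(S[0][v0:v0+150,u0:u0+130],None,fx=4,fy=4,interpolation=3);cv2.imwrite('pics/w6.png',I[:,:,::-1]);print(u0,v0)
for n in ['top','side']:
    T=snap(n)
    for r in rec(T,'striker_grip')[:2]:print(n,r)
```

```text
12.925 [0.41041296 0.08989253 0.31053097] [-3.13999646e+00 -6.21503269e-04  2.05918918e+00] [ 0.29767371  1.1194977  -0.25186845]
tip [304.90847707 281.70788849] dot [304.66800926 279.85748601] knob [315.2354444  363.54340017]
245 207
top ('striker_grip', 0.53, [0.527, -0.061, 0.229], [308.0, 208.0])
side ('striker_grip', 0.51, [0.526, -0.064, 0.206], [284.0, 206.0])
```

View pics/w6.png

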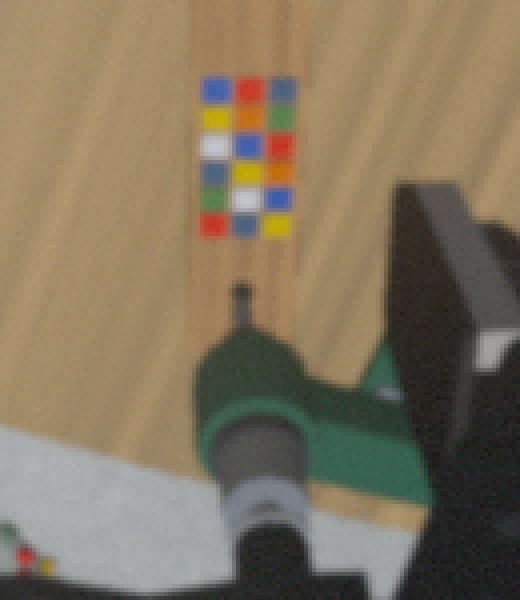

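In the wrist crop the dot is at (241,291), which is full pixel (305.2, 279.8) against a target of (304.7, 279.9). It sits right under the pin tip and is left there. The fingertips evidently end well behind the reported TCP. Before taking the knob I'll touch bare plywood at (0.52, 0.16) with the fingers at knob opening, to measure that offset.

>>> {"fn": "move_arm", "kwargs": {"targets": [3,2,-4,0,2.3,6,4,-9,0,2.3,9,6,-14,0,2.3,11,7,-19,0,2.3,11,7,-24,0,2.3,11,7,-28,0,2.3,11,7,-29.5,0,2.3,11,7,-29.5,0,2.3]}}

```text
clock: 14.18
ee_pos: [0.5203, 0.1598, 0.0165]
tcp_rot: [-3.14, -0.0, 2.059]
force: [-0.0, 0.1, 0.6]
width: 0.268
gripper_force: 0.0
```

>>> {"fn": "move_arm", "kwargs": {"targets": [0,0,-0.2,0,2.3,0,0,-0.4,0,2.3,0,0,-0.6,0,2.3,0,0,-0.6,0,2.3]}}

```text
clock: 14.68
ee_pos: [0.5206, 0.16, 0.0109]
tcp_rot: [3.141, 0.0, 2.059]
force: [-0.1, 0.6, -0.0]
width: 0.273
gripper_force: 0.0
```

Run:
```python
from h import *
s=observe();print(s['clock'],s['ee_pos'],s['width'],s['force'])
for n in ['side']:
    S=snap(n)
    for z in (-.02,0,.02,.04):print(z,proj(S,np.array(s['ee_pos'])*[1,1,0]+[0,0,z]))
```

```text
14.675 [0.52057136 0.15997166 0.01089961] 0.2725047567259935 [-0.14541316  0.61504168 -0.03687608]
-0.02 [245.86498528 227.02395656]
0 [245.80954722 222.5280159 ]
0.02 [245.75334642 217.97021823]
0.04 [245.69636704 213.34927813]
```

>>> {"fn": "move_arm", "kwargs": {"targets": [0,0,-0.2,0,2.3,0,0,-0.4,0,2.3,0,0,-0.6,0,2.3,0,0,-0.6,0,2.3]}}

```text
clock: 15.22
ee_pos: [0.5204, 0.1599, 0.0045]
tcp_rot: [-3.141, -0.0, 2.059]
force: [-0.2, 0.5, -0.4]
width: 0.27
gripper_force: 0.0
```

>>> {"fn": "move_arm", "kwargs": {"targets": [0,0,-0.2,0,2.3,0,0,-0.3,0,2.3,0,0,-0.4,0,2.3,0,0,-0.4,0,2.3]}}

```text
clock: 15.72
ee_pos: [0.5205, 0.1599, 0.0007]
tcp_rot: [-3.142, -0.0, 2.059]
force: [-0.2, 0.8, 0.6]
width: 0.27
gripper_force: 0.0
```

>>> {"fn": "move_arm", "kwargs": {"targets": [0,0,-0.1,0,2.3,0,0,-0.2,0,2.3,0,0,-0.3,0,2.3,0,0,-0.3,0,2.3]}}

```text
clock: 16.23
ee_pos: [0.5205, 0.1599, -0.0024]
tcp_rot: [-3.141, -0.0, 2.059]
force: [0.3, 1.4, -0.2]
width: 0.269
gripper_force: 0.0
```

>>> {"fn": "move_arm", "kwargs": {"targets": [0,0,-0.2,0,2.3,0,0,-0.3,0,2.3,0,0,-0.4,0,2.3,0,0,-0.4,0,2.3]}}

```text
clock: 16.73
ee_pos: [0.5205, 0.16, -0.0063]
tcp_rot: [-3.142, -0.0, 2.059]
force: [0.5, -0.1, -0.5]
width: 0.266
gripper_force: 0.0
```

>>> {"fn": "move_arm", "kwargs": {"targets": [0,0,-0.1,0,2.3,0,0,-0.2,0,2.3,0,0,-0.3,0,2.3,0,0,-0.3,0,2.3]}}

```text
clock: 17.23
ee_pos: [0.5205, 0.16, -0.0094]
tcp_rot: [-3.141, -0.0, 2.059]
force: [0.0, 0.4, -0.4]
width: 0.27
gripper_force: 0.0
```

>>> {"fn": "move_arm", "kwargs": {"targets": [0,0,-0.1,0,2.3,0,0,-0.2,0,2.3,0,0,-0.2,0,2.3]}}

```text
clock: 17.6
ee_pos: [0.5205, 0.1599, -0.0113]
tcp_rot: [-3.142, -0.0, 2.059]
force: [0.8, 0.4, 0.0]
width: 0.266
gripper_force: 0.0
```

>>> {"fn": "move_arm", "kwargs": {"targets": [0,0,-0.1,0,2.3,0,0,-0.2,0,2.3,0,0,-0.2,0,2.3]}}

```text
clock: 17.98
ee_pos: [0.5205, 0.1599, -0.0134]
tcp_rot: [-3.141, -0.0, 2.059]
force: [-0.5, 0.9, -0.1]
width: 0.267
gripper_force: 0.0
```

>>> {"fn": "move_arm", "kwargs": {"targets": [0,0,-0.1,0,2.3,0,0,-0.2,0,2.3,0,0,-0.2,0,2.3]}}

```text
clock: 18.35
ee_pos: [0.5205, 0.16, -0.0153]
tcp_rot: [-3.141, -0.0, 2.059]
force: [0.6, -0.9, 0.2]
width: 0.268
gripper_force: 0.0
```

>>> {"fn": "move_arm", "kwargs": {"targets": [0,0,-0.1,0,2.3,0,0,-0.2,0,2.3,0,0,-0.2,0,2.3]}}

```text
clock: 18.73
ee_pos: [0.5205, 0.1599, -0.0174]
tcp_rot: [-3.141, -0.0, 2.059]
force: [-0.0, -0.7, 0.3]
width: 0.27
gripper_force: 0.0
```

>>> {"fn": "move_arm", "kwargs": {"targets": [0,0,-0.1,0,2.3,0,0,-0.2,0,2.3,0,0,-0.2,0,2.3]}}

```text
clock: 19.1
ee_pos: [0.5205, 0.16, -0.0193]
tcp_rot: [-3.141, -0.0, 2.059]
force: [0.9, -1.2, 0.1]
width: 0.272
gripper_force: 0.0
```

>>> {"fn": "move_arm", "kwargs": {"targets": [0,0,-0.1,0,2.3,0,0,-0.2,0,2.3,0,0,-0.2,0,2.3]}}

```text
clock: 19.48
ee_pos: [0.5205, 0.1599, -0.0214]
tcp_rot: [-3.141, -0.0, 2.059]
force: [0.5, 0.2, -0.6]
width: 0.269
gripper_force: 0.0
```

>>> {"fn": "move_arm", "kwargs": {"targets": [0,0,-0.1,0,2.3,0,0,-0.2,0,2.3,0,0,-0.2,0,2.3]}}

```text
clock: 19.85
ee_pos: [0.5207, 0.16, -0.0217]
tcp_rot: [3.141, 0.0, 2.059]
force: [-5.8, -1.0, 12.1]
width: 0.266
gripper_force: 5.7
```

Contact came at TCP −0.0216 on the 12 mm plywood, so the fingertips are 33.6 mm behind the reported TCP at 23 mm opening. I'll rise and go over the knob.

>>> {"fn": "move_arm", "kwargs": {"targets": [0,0,4,0,5,0,0,10,0,5,0,0,16,0,5,0,0,22,0,5,0.2,-3,28,0,5,0.5,-9,28,0,5,0.8,-14,28,0,5,1.1,-19,28,0,5,1.2,-22,28,0,5,1.2,-22,28,0,5]}}

```text
clock: 21.1
ee_pos: [0.5324, -0.0618, 0.2565]
tcp_rot: [-3.141, -0.0, 2.056]
force: [-0.0, 1.5, -0.8]
width: 0.585
gripper_force: 0.0
```

Run:
```python
from h import *
s=observe();print(s['clock'],s['ee_pos'],s['tcp_rot'],s['force'],s['width'])
S=snap('wrist')
for r in rec(S,'striker_grip'):print(r)
T=snap('top');g=cv2.cvtColor(T[0],cv2.COLOR_RGB2GRAY)
print('knob top pred wrist',proj(S,[.5325,-.0595,.223]))
W=proj(S,[.5325,-.0595,.223]).round().astype(int)
h=cv2.cvtColor(S[0],cv2.COLOR_RGB2GRAY);print(W);print(h[max(0,W[1]-60):W[1]+60:5,W[0]-75:W[0]+80:5])
c=snap('side');C=cv2.resize(c[0][120:280,200:360],(560,560),interpolation=3)
cv2.imwrite('pics/fin.png',C[:,:,::-1])
```

```text
21.1 [ 0.5324018  -0.06181202  0.25650608] [-3.14124947e+00 -1.19973951e-04  2.05609010e+00] [-0.04703228  1.45118191 -0.77499219] 0.5851408176404718
knob top pred wrist [282.4811616  216.79474532]
[282 217]
[[153 147 154 161 149 151 149 149 145 143 148 141 141 135 139 122 140 133
  145 142 156 144 143 139 139 147 150  85  94  99 131]
 [152 147 156 157 148 150 150 148 143 148 147 140 139  75  69  69  66  89
  143 148 155 139 144 133 147 150 145  92 134 129  94]
 [153 147 158 156 151 150 147 151 144 146 145 142  72  87  92  94  91  73
   88 150 148 140 141 135 147 150 101  92 128 114  93]
 [148 149 161 151 151 152 150 147 142 147 143 112  92  86  75  74  73  91
   84 137 143 142 138 138 148 147  89  94  91  91  93]
 [146 154 158 150 150 148 149 147 146 146 139  93  82  86  86  82  83  77
   92  68  67  88 123 143 148 132  90  90  90  90  89]
 [147 158 155 148 151 148 149 140 144 141 141  94  83 114 133 136 133  83
   78  81  89  83  71  64 101  88  91  91  88  87  79]
 [147 160 150 151 150 149 147 145 146 141 143  92 109 144 137 128 149 137
   75  87  93  92  92  92  80  64  64  75  8
[... 1504 characters left out ...]
  145 149 143 140 151 153 143 138 152 159 151 148 152]
 [185 159 101  98  92 184 181 183 187 180 178 180 175 181 174 177 178 178
  173 156 144 148 152 149 142 148  69  95  94 146 153]
 [146 102  94  68  64 184 183 178 182 177 182 180 176 180 176 180 173 175
  176 176 178 177 164 147 138 152  52  82  87 113 151]
 [ 70  92  91  59  65 183 186 178 182 177 177 177 182 176 181 175 176 174
  179 172 175 180 174 174 173 160  56  58  92  89  62]
 [ 87  90  84  61  64 179 180 175 180 183 179 176 176 180 179 178 179 179
  176 178 176 179 173 177 175 153  56  54  89  90  69]
 [ 89  89  60  55  56 181 179 181 181 178 180 178 181 179 176 179 179 182
  179 179 175 172 178 177 177 148  55  52  67  88  89]]
```

The numbers show the knob's disc centred at (282, 215.5) against a prediction of (282.5, 216.8), midway between the fingers. Now down, with 2 mm correction in y.

>>> {"fn": "move_arm", "kwargs": {"targets": [0,0.2,-2,0,5,0,0.2,-4,0,5,0,0.2,-6,0,5,0,0.2,-8,0,5,0,0.2,-9,0,5,0,0.2,-9.5,0,5,0,0.2,-9.5,0,5]}}

```text
clock: 22.18
ee_pos: [0.5327, -0.0578, 0.1621]
tcp_rot: [3.141, 0.0, 2.06]
force: [-0.3, -0.6, -0.6]
width: 0.586
gripper_force: 0.0
```

>>> {"fn": "move_arm", "kwargs": {"targets": [0,0,-0.4,0,5,0,0,-0.8,0,5,0,0,-1.2,0,5,0,0,-1.6,0,5,0,0,-1.9,0,5,0,0,-1.9,0,5]}}

```text
clock: 22.92
ee_pos: [0.5324, -0.058, 0.1425]
tcp_rot: [-3.141, -0.0, 2.059]
force: [-0.1, 0.1, -1.0]
width: 0.583
gripper_force: 0.0
```

>>> {"fn": "move_arm", "kwargs": {"targets": [0,-0.15,0,0,4,0,-0.15,0,0,3.4,0,-0.15,0,0,2.8,0,-0.15,0,0,2.4,0,-0.15,0,0,2.0,0,-0.15,0,0,1.8,0,-0.15,0,0,1.8]}}

```text
clock: 23.8
ee_pos: [0.5314, -0.0603, 0.1432]
tcp_rot: [-3.139, -0.0, 2.058]
force: [-8.2, -2.4, 3.4]
width: 0.31
gripper_force: 58.5
```

Width reads 26.5 mm, which fits neither the waist nor the flange exactly. I'll use the last view, a wrist and side composite, to see what is held.

Run:
```python
from h import *
s=observe();print(s['clock'],s['ee_pos'],s['width'],s['force'],s['ft_torque'])
S=snap('wrist');T=snap('side')
for z in (.17,.184,.217,.223):print(z,'side',proj(T,[.5325,-.0595,z]).round(1),'wrist',proj(S,[.5325,-.0595,z]).round(1))
I=cv2.resize(S[0][140:380,180:380],(400,480),interpolation=3)
J=cv2.resize(T[0][170:250,250:316],(396,480),interpolation=3)
cv2.imwrite('pics/w7.png',np.hstack([I,J])[:,:,::-1])
```

```text
23.8 [ 0.53142537 -0.06031439  0.14320301] 0.30969310852933807 [-8.18458589 -2.35186697  3.38497842] [-0.3906253   1.15676456  0.03306837]
0.17 side [284.9 214.2] wrist [283.2 258.3]
0.184 side [285.1 210.4] wrist [283.3 271.4]
0.217 side [285.5 201.4] wrist [283.6 312.5]
0.223 side [285.6 199.7] wrist [283.6 322. ]
```

View pics/w7.png

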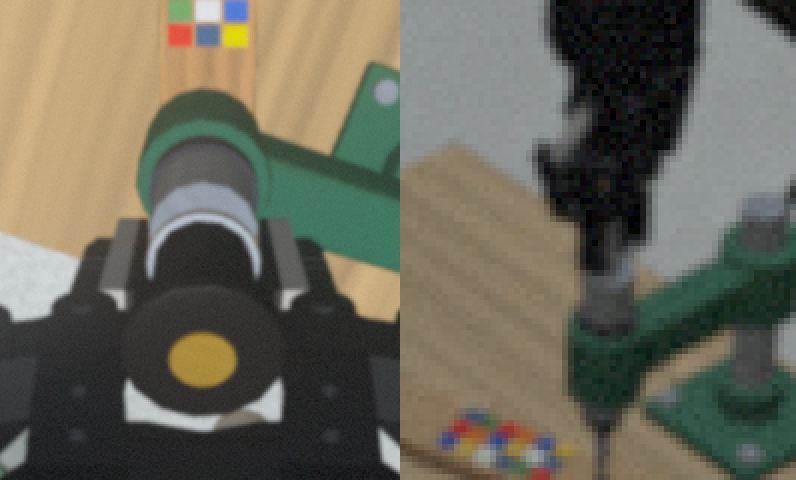

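The knob's flange shows above the pads (crop 122–285), and the pad tips reach about the sleeve-rim level, so the pads may be closing on the 28 mm sleeve. Nothing has been drawn yet. I'll reopen, rise 8 mm, centre 1 mm and close again.

>>> {"fn": "move_arm", "kwargs": {"targets": [0,0,0,0,3,0,0,0,0,4,-0.1,-0.05,0,0,4,-0.1,-0.05,0.4,0,4,-0.1,-0.05,0.8,0,4,-0.1,-0.05,0.8,0,3,-0.1,-0.05,0.8,0,2.5,-0.1,-0.05,0.8,0,2.2,-0.1,-0.05,0.8,0,1.9,-0.1,-0.05,0.8,0,1.8]}}

```text
clock: 25.15
ee_pos: [0.5316, -0.0603, 0.1521]
tcp_rot: [3.141, 0.001, 2.059]
force: [-3.2, 0.1, 5.8]
width: 0.345
gripper_force: 58.6
```

>>> {"fn": "move_arm", "kwargs": {"targets": [0,0,0,0,1.8,0,0,0,0,1.8,0,0,0,0,1.8]}}

```text
clock: 25.52
ee_pos: [0.5316, -0.0603, 0.1521]
tcp_rot: [3.141, 0.001, 2.059]
force: [-4.1, -2.0, 5.6]
width: 0.346
gripper_force: 58.6
```

Now about 29.5 mm: the pads are on the 32 mm flange with 58 N each, which is ample friction for 13.5 N. I'll pull slowly and check that the force follows the spring.

>>> {"fn": "move_arm", "kwargs": {"targets": [0,0,0.1,0,1.8,0,0,0.2,0,1.8,0,0,0.3,0,1.8,0,0,0.4,0,1.8,0,0,0.5,0,1.8,0,0,0.5,0,1.8]}}

```text
clock: 26.28
ee_pos: [0.5314, -0.0602, 0.1555]
tcp_rot: [-3.141, -0.0, 2.059]
force: [0.4, -4.0, -6.8]
width: 0.343
gripper_force: 59.5
```

Run:
```python
from h import *
s=observe();print(s['clock'],s['ee_pos'],s['width'],s['force'],s['gripper_force'])
T=snap('side');print(proj(T,[.5325,-.0595,.17]))
print(T[0][190:222,278:293].mean(2).astype(int))
```

```text
26.275 [ 0.53137358 -0.06019459  0.15554819] 0.3425833279828013 [ 0.38275498 -3.99435956 -6.82121228] 59.53713297843933
[284.94571734 214.16868021]
[[ 85  60  37  18   2   9  23   1   4  16  29  11  17  17   8]
 [ 65  43  23  17  15  15   6  18   0  32  23  22  18  14  15]
 [ 57  33  27  21  28  21  20   1  19  26   8  22  11  18  19]
 [ 43  36  21  37  39  34  31  30   3  17  26  21  25  18   7]
 [ 26  18  23  15  29   7  33  26  27  11  22  21  19   2  29]
 [  1  25   6   6   3  20  23  24  20  21  13  17  23  21  40]
 [ 19  17   0  19  28  36  15  18   9  19   3  11  27  51  82]
 [ 30  24  15  20  24  29  27  16  29  22  15  11  36  72 109]
 [ 17  17   0   4  23  46  30  24  17  21  24  16  31  65 116]
 [ 20  12  18  12  24  38  26  23  17  25  24  25  22  59 108]
 [ 28  20  17  17   9  28  15  15  15  29  22  11   8  60 114]
 [ 32  24  18  22  27  24  21  18  11  13  15  19  22  61 122]
 [ 34  23  19   0  20  14  22   5  12  13  24  11   0  69 129]
 [ 73  44  29   7   5  13  29  26  25   7  19  12  14  69 129]
 [118  84  38  13   5  15  43  60  45  17   6   2  15  70 126]
 [127  
[... 364 characters left out ...]
6 149]
 [116  87  48  29  20  30  54  63  68  84 112 137 147 151 148]
 [117 106  89  76  54  47  61  66  83 105 125 136 139 149 144]
 [122 121 115 109 100  84  68  74  90 114 122 130 138 141 146]
 [118 120 120 115 116  94  74  71  91 114 116 123 127 135 141]
 [121 113 113 112 117 108  92  90 103 113 114 116 119 124 130]
 [123 113  98 101 108 115 110 110 111 110  99 117 116 122 123]
 [125 115  91  79  85  98 101 101  96  85  82 103 117 116 107]
 [130 118  88  78  65  75  77  80  74  62  73 102 110 101  87]
 [125 115  90  68  68  66  68  67  64  61  63  91  90  79  76]
 [116 102  77  72  70  71  69  66  60  59  65  74  75  66  69]
 [106  85  69  69  70  70  67  67  66  63  61  63  66  73  71]]
```

Force −6.8 N at a 3.4 mm rise fits the spring, so the grip holds. I'll draw on to near the mark at a gentle pace.

>>> {"fn": "move_arm", "kwargs": {"targets": [0,0,0.3,0,1.8,0,0,0.7,0,1.8,0,0,1.1,0,1.8,0,0,1.5,0,1.8,0,0,1.9,0,1.8,0,0,2.3,0,1.8,0,0,2.7,0,1.8,0,0,3.0,0,1.8,0,0,3.2,0,1.8,0,0,3.2,0,1.8]}}

```text
clock: 27.58
ee_pos: [0.5313, -0.0602, 0.1869]
tcp_rot: [-3.14, -0.001, 2.059]
force: [3.3, -4.8, -13.2]
width: 0.342
gripper_force: 60.1
```

```bash
cat > ring.py <<'E'
from h import *
s=observe();print(s['clock'],s['ee_pos'],s['width'],s['force'],s['gripper_force'])
T=snap('side');print([proj(T,[.5325,-.0595,z]).round(1).tolist() for z in (.17,.175)])
P=T[0][200:224,278:293].astype(int)
print('R-(G+B)/2');print(P[:,:,0]-(P[:,:,1]+P[:,:,2])//2)
print('grey');print(P.mean(2).astype(int))
E
python3 ring.py
```

```text
27.575 [ 0.5312912  -0.06015978  0.18691597] 0.34161601462079927 [  3.25384134  -4.79914919 -13.16603313] 60.0781524181366
[[284.9, 214.2], [285.0, 212.8]]
R-(G+B)/2
[[ -4  -3   0  -2  -3  -6   0   1   3  -1  -3  -5  -4  -3  -5]
 [ -1  -4  -2   2   1  -3   1  -2  -3  -1  -3  -5  -5  -3  -5]
 [ -6  -2  -1  -3  -7  -5   0   1  -2  -3  -4  -5  -2  -5  -3]
 [ -4  -5   1  -1  -4  -1  -1   1   0  -3  -1  -6  -4  -3  -5]
 [ -4  -5  -3  -5  -3   1   3   0  -1  -4  -4  -3  -4  -4  -3]
 [ -2  -3  -5  -4  -5  -3  -1  -2  -5  -4  -5  -5  -2  -3  -5]
 [ 12   6  -1  -4  -6  -4  -4   0  -4  -4  -6  -6  -3  -4  -3]
 [ 22  17   8  -2  -4  -4  -1   0  -5  -3  -4  -5  -3  -2  -5]
 [ 28  25  21  14   7   0   0  -2  -2  -4  -2  -4  -6  -6  -4]
 [ 28  26  26  24  19  13   4  -3  -3  -4  -5  -6  -4  -2  -4]
 [ 27  30  27  27  27  16   2  -1  -2  -5  -4  -4  -2  -5  -4]
 [ 26  26  25  27  24  16   3  -1  -1   0  -5  -6  -4  -3  -5]
 [ 27  24  22  18  14  10  -1   1   5   4   2  -1  -3  -4  -3]
 [ 28  27  16   5   6   8   5   9  14   5   0   4   1  -3  -4]
 [ 26  22   9  -5   2  17  28  32  24   3  -2   9  1
[... 1396 characters left out ...]
6 145]
 [116 118 118 123 114  89  69  69  85 112 122 129 138 143 147]
 [123 117 119 119 110  87  68  57  78 105 113 123 127 132 142]
 [125 117 111 117 112  95  74  78  96 107 111 120 120 121 131]
 [121 114  99  96 107 108 104 101 111 104 102 111 119 121 121]
 [126 118  90  78  85  92 100 101  94  90  80 102 117 119 108]
 [125 113  93  68  70  76  79  73  70  64  66 101 109 105  86]
 [126 114  91  76  72  71  65  69  63  62  72  91  93  81  74]
 [114 104  83  70  66  70  68  68  66  64  62  73  73  68  74]
 [105  85  66  68  70  68  66  65  65  58  59  54  61  67  70]
 [ 98  67  55  66  68  71  68  65  62  65  57  54  63  65  71]
 [ 81  61  43  60  61  65  67  64  63  45  49  54  59  68  69]]
```

Draw is about 34.8 mm by rise and about 34.6 mm by force (13.2 N). Red shows at rows 213.5–215.5, right at the rim. One more millimetre.

>>> {"fn": "move_arm", "kwargs": {"targets": [0,0,0.06,0,1.8,0,0,0.12,0,1.8,0,0,0.12,0,1.8,0,0,0.12,0,1.8,0,0,0.12,0,1.8]}}

```text
clock: 28.25
ee_pos: [0.5313, -0.0601, 0.1879]
tcp_rot: [-3.14, -0.001, 2.059]
force: [2.8, -4.7, -13.1]
width: 0.346
gripper_force: 60.1
```

Run:
```python
from h import *
s=observe();print(s['clock'],s['ee_pos'],s['width'],s['force'],s['gripper_force'])
T=snap('side');P=T[0][208:220,283:288].astype(int)
r=P[:,:,0]-(P[:,:,1]+P[:,:,2])//2;print(r.tolist())
print(snap('side')[0][208:220,283:288].mean(2).astype(int).tolist())
```

```text
28.25 [ 0.53128138 -0.06014265  0.18791787] 0.3456868218635166 [  2.81821446  -4.67559666 -13.10043198] 60.088627338409424
[[2, 0, -1, -2, -4], [10, 4, -4, -3, -3], [17, 3, -3, -5, -4], [14, 2, 1, 1, -1], [7, 0, 2, 6, 3], [10, 5, 8, 13, 5], [16, 27, 24, 14, -3], [9, 26, 23, 9, -3], [-5, 1, 1, -6, -8], [-6, -8, -8, -7, -8], [-4, -3, -2, -3, -6], [-2, -2, -2, -1, -2]]
[[109, 83, 68, 99, 133], [98, 76, 70, 102, 132], [100, 74, 69, 102, 135], [98, 72, 71, 105, 136], [100, 73, 68, 95, 124], [92, 62, 65, 88, 107], [86, 64, 56, 77, 105], [91, 77, 76, 91, 106], [105, 105, 103, 104, 111], [92, 97, 103, 93, 86], [70, 78, 77, 76, 67], [68, 71, 57, 63, 57]]
```

Run:
```python
from h import *
S=snap('wrist');C=S[1][:3,3];ax=np.array([.5325,-.0595]);d=(C[:2]-ax)/np.linalg.norm(C[:2]-ax)
print('cam',C.round(3))
for r in (0,5,8,14,-14):
    for z in (.165,.17,.175):print(r,z,proj(S,[*(ax+d*r/1000),z]).round(1),end=' ')
    print()
u=int(round(proj(S,[*ax,.17])[0]));P=S[0][215:290,u-2:u+3].astype(float).mean(1)
for i,p in enumerate(P):print(215+i,p.round().astype(int).tolist(),end=' ')
print(); Q=S[0][230:280].astype(int);m=Q[:,:,0]-(Q[:,:,1]+Q[:,:,2])//2
ys,xs=np.where((m>40)&(abs(np.arange(560)-u)<25));print('red',[(y+230,xs[ys==y].min(),xs[ys==y].max()) for y in np.unique(ys)])
```

```text
cam [0.498 0.004 0.363]
0 0.165 [282.8 225. ] 0 0.17 [282.9 227.7] 0 0.175 [282.9 230.5] 
5 0.165 [282.8 217.7] 5 0.17 [282.8 220.2] 5 0.175 [282.8 222.9] 
8 0.165 [282.7 213.2] 8 0.17 [282.7 215.7] 8 0.175 [282.8 218.3] 
14 0.165 [282.6 204.2] 14 0.17 [282.6 206.5] 14 0.175 [282.6 208.9] 
-14 0.165 [283.1 244.8] -14 0.17 [283.1 247.9] -14 0.175 [283.2 251.1] 
215 [144, 152, 163] 216 [143, 148, 158] 217 [139, 134, 143] 218 [133, 107, 113] 219 [141, 77, 76] 220 [160, 64, 58] 221 [164, 73, 66] 222 [140, 83, 78] 223 [111, 90, 86] 224 [96, 91, 89] 225 [93, 92, 90] 226 [93, 93, 90] 227 [93, 93, 90] 228 [93, 93, 90] 229 [93, 91, 89] 230 [92, 92, 89] 231 [92, 93, 89] 232 [93, 93, 90] 233 [93, 92, 89] 234 [92, 91, 88] 235 [93, 92, 89] 236 [97, 96, 94] 237 [108, 107, 104] 238 [124, 126, 124] 239 [148, 153, 155] 240 [168, 175, 182] 241 [173, 183, 190] 242 [157, 164, 171] 243 [117, 122, 126] 244 [75, 76, 76] 245 [55, 53, 50] 246 [50, 48, 44] 247 [51, 50, 46] 248 [49, 46, 43] 249 [51, 48, 45] 250 [51, 48, 46] 251 [48, 46, 41] 252 [49, 47, 44] 253 [50, 47, 44] 254 [51, 47, 44] 255 [50, 47, 44] 25
[... 915 characters left out ...]
int64(237), np.int64(259), np.int64(304)), (np.int64(238), np.int64(259), np.int64(307)), (np.int64(239), np.int64(259), np.int64(306)), (np.int64(240), np.int64(259), np.int64(307)), (np.int64(241), np.int64(259), np.int64(307)), (np.int64(242), np.int64(259), np.int64(307)), (np.int64(243), np.int64(259), np.int64(307)), (np.int64(244), np.int64(259), np.int64(307)), (np.int64(245), np.int64(259), np.int64(307)), (np.int64(246), np.int64(305), np.int64(307)), (np.int64(247), np.int64(305), np.int64(307)), (np.int64(248), np.int64(306), np.int64(307)), (np.int64(249), np.int64(306), np.int64(307)), (np.int64(250), np.int64(307), np.int64(307)), (np.int64(251), np.int64(307), np.int64(307))]
```

Run:
```python
from h import *
s=observe();print(s['clock'],s['ee_pos'],s['force'],s['width'])
S=snap('wrist');print(S[0][196:225,281:286].mean(1).round().astype(int).tolist())
g=S[0].mean(2);print('row228',g[226:230,255:312].mean(0).round().astype(int).tolist())
```

```text
28.4 [ 0.53128345 -0.06013663  0.18789272] [  2.7885057   -5.68673947 -13.65887269] 0.3475535263398225
[[94, 91, 89], [94, 92, 89], [95, 93, 89], [93, 92, 88], [95, 94, 90], [94, 92, 89], [95, 94, 90], [96, 93, 91], [98, 97, 95], [110, 113, 113], [128, 133, 138], [140, 147, 155], [145, 152, 162], [145, 153, 163], [146, 154, 165], [146, 154, 165], [145, 153, 163], [145, 153, 164], [145, 153, 163], [143, 152, 163], [142, 148, 158], [139, 136, 144], [133, 108, 113], [140, 76, 76], [161, 65, 56], [163, 71, 65], [140, 82, 79], [110, 89, 86], [96, 92, 89]]
row228 [154, 152, 151, 148, 146, 146, 150, 152, 154, 154, 154, 155, 154, 154, 154, 153, 150, 146, 127, 108, 102, 96, 98, 97, 96, 95, 95, 94, 92, 91, 89, 85, 86, 88, 100, 120, 138, 150, 152, 154, 155, 154, 153, 153, 153, 151, 148, 135, 111, 95, 93, 93, 92, 94, 94, 94, 93]
```

In the wrist picture the rim edge lies 0.9 px off its prediction. Corrected for that, the ring's lower edge should be at row 217.8 and is seen at 218, so it is level within about 0.5 mm. The force of 13.1–13.7 N matches the 13.5 N mark. Handing in while holding.

```bash
python3 -c "
from station import finish_job;print(finish_job())"
```

```text
the job is handed in; nothing more can be done
None
```

The strip's black dot sits under the punch tip, and the striker is held drawn about 36 mm, with the lower edge of its red ring level with the sleeve rim to about 0.5 mm; the job was handed in at about 28.4 s with no reported result. One thing differs from the brief: the gripper holds the knob by its 32 mm flange at about 60 N, not by the waist.

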